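# Open the torch cooler's sprung filler cap and fit the strainer

### The job

Get the torch cooler ready for refilling: push its sprung filler cap down only as firmly as its catch needs, twist it anticlockwise until it is free, lift it off and set it down gently, right way up, in the shallow steel drip tray. Then stand the filler strainer in the open neck, basket first, with its flange fully home on the rim. Never press hard on the neck, and leave the other things on the table where they are.

Things in the scene. Friction and masses are not known exactly. Their poses are not given: they have to be found in the camera images.
- filler_rim (a point): Centre of the filler neck's rim, on top of the cooler (fixed grey case 190 x 150 x 100 mm, with a handle behind the neck). z up along the neck; rim 120 mm above the table, 20 above the lid; bore 34 mm, clear 100 mm down. x is the line of the cap's wing when locked. The cap comes off when its wing stands 66 (57 to 75) degrees anticlockwise of x seen from above; a solid stop follows at 76.
- cap_center (a point): Centre of the loose dark filler cap (at first locked on the neck, 15.5 mm above the rim): round, knurled, 59 mm across, 47 high, z up. Its flat top face is 1.5 mm above this point; on it a straight wing along x to grip: 50 long, 14 wide, 22 high. Skirt's edge 23.5 below the point. About 0.16 kg; do not drop it over 2 cm.
- cap_seal (a joint): Travel of the cap's sprung seal plate (m): 0 when locked, grows as the cap goes down, -0.003 when off. The spring pushes back with 5 N plus 0.9 N per mm. How deep the catch is cannot be seen: 1.5 to 8.5 mm of travel frees the cap to turn (6 to 13 N), and 1 mm below that is a hard shoulder. Keep it down for the first 56 degrees of turn. Press slowly (5 mm/s): over 35 N on the neck is too hard.
- strainer_center (a point): Centre of the loose filler strainer, upright on the table: perforated basket 28 mm across and 38 long (its foot narrows to 23), flange 44 mm across and 3 thick, then a bow handle along x to grip: 34 long, 8 thick, 25 high. 66 mm high, z up, underside 33 mm below this point, flange's underside 5 mm above it. Fully home, it is 5 mm below the rim's centre. 0.09 kg. Keep it under 60 N on the neck.
- tray_floor (a point): Centre of the inner floor of the drip tray: fixed shallow steel tray on the table, 140 (x) x 120 (y) x 16 mm high, walls and floor 3 mm; the floor is 3 mm above the table.
- ring_blank_1: Bystander, to be left alone: a plain steel ring, 64 mm across and 26 mm high, lying on the table; origin under its middle.
- caliper: Bystander, to be left alone: a steel vernier caliper lying flat, 195 x 74 x 10 mm; origin under its middle.
- gas_cup_0: Bystander, to be left alone: a small terracotta-coloured ceramic gas nozzle standing on its mouth, 20 mm across and 46 mm high; origin under its middle.
- gas_cup_1: Bystander, to be left alone: a second ceramic gas nozzle, 24 mm across and 46 mm high, beside the other; origin under its middle.
- g_clamp_1: Bystander, to be left alone: a small G clamp lying flat, 140 x 85 x 20 mm; origin under its middle.
- coupon_1: Bystander, to be left alone: a square plate blank, 45 x 45 x 10 mm; origin under its middle.
Mind the look-alikes: they are no part of the job. What is meant by the part that bears cap_center is not brown or purple, and is the smaller of those in its own colour.

How it is judged:
By the outcome, as a careful person would: the job done as asked, in the order asked, and still so for the second after the job is handed in, with the robot touching nothing.
It also fails if it takes over 67 s, if anything falls off the work surface, if the arm or the gripper's body presses on something with over 40 N, if the wrist force passes 120 N, or if a joint passes its speed limit or range.

### The arm

A 6-joint arm with a two-finger parallel gripper is mounted at the origin on a cart in front of the work surface, level with it; the furniture and walls round the work are solid. World frame = base frame: x ahead of the robot, y to its left, z up, the work surface at z = 0. Lengths are in mm, angles in degrees, forces in N, time in s.
With the tool pointing down it reaches from about 350 to 850 mm from the base axis. Payload 8.1 kg.
Tool frame: the origin (TCP) lies between the finger pads; the fingertips stand 22 mm ahead of it and the grasp point (between the pads) lies 3 mm ahead of it; z points along the fingers, y is the line along which they close (so a half turn about z gives the same grasp; the last joint's range is limited). The gripper opens to 85 mm and grips with 20 to 120 N. Pads are 22 mm wide; open, the fingers measure 114 mm over their backs; the gripper's body (76 mm by 85 mm) begins 54 mm behind the grasp point. The pads swing forward as they close: fully open they stand 13 mm farther back than shut.
Start: joints at [64.721, 7.471, 85.268, -0, 87.261, -4.893], TCP at [208.983, 562.434, 253.292] pointing down, gripper open.
Joint ranges: [-169.43, 169.43], [-51.17, 129.36], [1.28, 143.12], [-76.62, 256.62], [0, 156.53], [-152.29, 152.29]. Speed limits (degrees/s): [136.94, 136.94, 159.86, 180, 180, 180].

### API

Orientations are given as [roll, pitch, yaw] about the fixed x, y, z axes, in that order (R = Rz(yaw) Ry(pitch) Rx(roll)).
In Python, from bench import r, vision gives the robot as it stands.
- The arm moves only by the tool step_arm, never from a script. Its argument "targets" is a list that holds one entry, the list of rows, each a list of 6 numbers: the shift along the world's x, y, z in mm, then the turn, a rotation vector about the world's x, y, z in rad. In form: [[[x, y, z, rx, ry, rz], ...]]. A call has 1 to 12 rows; each row is the pose to reach, as a shift and turn from the pose commanded when the call began; what a row does not reach only later rows make up. A row lasts 1/12 s, in which the tool goes at most 41.7 mm and 7.16 degrees, less where a joint would pass 70% of its speed; a pose out of reach is approached as far as the arm can. A call with a gripper value outside its range is refused whole. "fingers" is the gripper's target within -1 to 1 (shut at 1, half-way at 0, fully open at -1), set as the call begins (left out, the last holds). The fingers move at their own pace and stop on an object; "newtons" is the grip in N (left out, the last holds). Time passes only in rows, so rows that repeat a pose let the fingers close. It gives the time, the measured TCP pose, the force, the opening and the grip force at its end, in the units of the state.
- r.sense(): the state, without advancing time (a new reading comes with each control period).
- vision.snapshot(name): name is "side" or "top"; returns a dict with "img" (420x560x3 uint8, blue, green, red), "mtx" (3x3 intrinsics, pixels), "eye" and "attitude" of the camera in the world. Camera axes: x right, y up, looking along -z (the intrinsics and any distortion apply to the point x, -y, -z); pixel columns grow to the right and rows downward; lengths in mm; the calibration is good to about 2 mm. A picture is of the moment at which its call begins. There is no depth.
- r.hand_in(): hands the job in; it is judged then, once.
The state is a dict: "time": time; "joint_pos": joint angles; "qd": joint speeds; "joint_efforts": joint torques, N m; "tool_pos": TCP position; "tcp_rot": TCP orientation; "ft_force": force on the tool from outside, world axes, zero at the start; "wrist_torque": the same for the moment, N m; "finger_gap": finger opening in mm; "grip_force": force on a finger pad.
Only numpy, scipy, OpenCV 4.12 (cv2) and the standard library are available. Lean on these libraries where they do the work, as an engineer would, in place of code of your own. Each camera call takes 0.05 s, during which the arm holds its last target. There are 200 camera calls.

## Working session

There is one attempt and no reset: what is moved stays moved. The work goes in short steps, Python scripts to look and compute and a tool call to move; the robot and the scene stay as the last step left them, time stands still between calls to the robot, and variables do not carry over. Pictures are saved under pics/ and viewed, at most 12 in all, crops included, and the job is handed in when it is done.

Besides the shell and the picture viewer there is one more tool, called after "Request:" as a command line: name --argument value ..., lists and objects as JSON in quotes. step_arm: Moves the arm, as the interface text tells. Its arguments: {"type":"object","properties":{"targets":{"type":"array"},"fingers":{"type":"number"},"newtons":{"type":"number"}},"required":["targets"]}

```bash
mkdir -p pics; ls; python3 - <<'E'
from bench import r, vision
import cv2,numpy as np
for n in ("top","side"):
    s=vision.snapshot(n); cv2.imwrite(f"pics/{n}0.png",s["img"]); np.savez(f"{n}0.npz",**s)
    print(n,s["mtx"],s["eye"],s["attitude"],[k for k in s])
print(r.sense())
E
```

```text
pics
top [[521.19219071   0.         274.51493287]
 [  0.         521.19219071 205.60097052]
 [  0.           0.           1.        ]] [ 107.4429778    45.78266731 1837.95853804] [ 11.2751346   -0.39643848 -89.68926288] ['img', 'mtx', 'eye', 'attitude']
side [[520.15296732   0.         281.27701368]
 [  0.         520.15296732 211.9931828 ]
 [  0.           0.           1.        ]] [ 422.69609489 1236.68641957  927.49131069] [  55.54407781    0.96976276 -177.32494785] ['img', 'mtx', 'eye', 'attitude']
{'time': 0.1, 'joint_pos': array([ 6.47211746e+01,  7.50938407e+00,  8.53237428e+01, -1.21017261e-04,
        8.72599102e+01, -4.89390972e+00]), 'qd': array([-0.04416   , -0.07835704, -0.149073  , -0.07695965, -0.06863102,
       -0.02439035]), 'joint_efforts': array([ 4.38487368e-04, -5.70956826e+01, -5.01939976e+01, -3.03523557e-04,
        8.30601202e-03,  6.50433162e-05]), 'tool_pos': array([208.79016972, 562.01981238, 252.35710972]), 'tcp_rot': array([-1.79907292e+02, -7.81665748e-03,  1.59615084e+02]), 'ft_force': array([ 0.70632936, -0.02247206,  0.13779488]), 'wrist_torque': array([ 0.00152241, -0.00153872, -0.02908076]), 'grip_force': 0.0, 'finger_gap': 85.33497162367077}
```

View pics/top0.png

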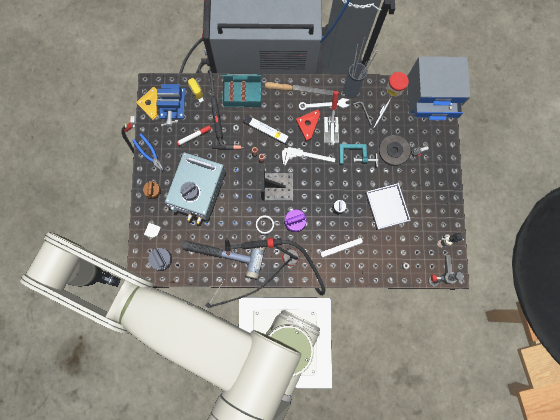

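View pics/side0.png

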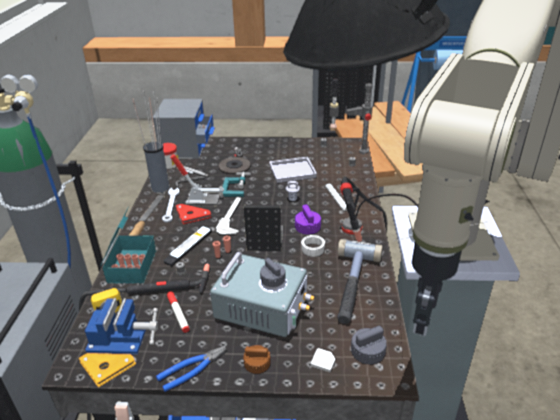

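Candidates for the cap, in top-view pixels:
- (190,190): dark grey, on the cooler.
- (159,259): larger, grey, on the table.
- (151,189): brown.
- (295,220): purple.

I choose (190,190), the smaller grey one, which is locked on the neck. The strainer is at (340,206) and the tray at (388,207). I'll check the choice with a close crop.

```bash
cat > h.py <<'E'
import numpy as np, cv2
from scipy.spatial.transform import Rotation as R
def ld(n): return dict(np.load(n+".npz"))
def ray(s,p):
    d=np.linalg.inv(s["mtx"])@[p[0],p[1],1.]; d=np.array([d[0],-d[1],-d[2]])
    return s["eye"], R.from_euler("xyz",s["attitude"],degrees=True).as_matrix()@d
def onz(s,p,z):
    e,d=ray(s,p); return e+d*(z-e[2])/d[2]
def tri(s1,p1,s2,p2):
    (a,u),(b,v)=ray(s1,p1),ray(s2,p2); t=np.linalg.lstsq(np.c_[u,-v],b-a,rcond=None)[0]
    A,B=a+u*t[0],b+v*t[1]; return (A+B)/2,np.linalg.norm(A-B)
def proj(s,X):
    c=R.from_euler("xyz",s["attitude"],degrees=True).as_matrix().T@(np.array(X)-s["eye"]); c=s["mtx"]@[c[0],-c[1],-c[2]]; return c[:2]/c[2]
E
python3 - <<'E'
from h import *
t,s=ld("top0"),ld("side0")
def cr(i,x,y,w,h,k): return cv2.resize(i[y:y+h,x:x+w],None,fx=k,fy=k,interpolation=cv2.INTER_CUBIC)
a=cr(t["img"],150,140,80,100,4); b=cr(s["img"],200,240,120,100,4)
c=cr(t["img"],320,170,100,75,4);d=cr(s["img"],260,150,100,75,4)
cv2.imwrite("pics/c1.png",np.vstack([np.hstack([a,b])[:,:800],]))
cv2.imwrite("pics/c2.png",np.hstack([c,d]))
print(onz(t,(190,190),140),onz(t,(340,206),60),onz(t,(388,207),3))
E
```

```text
[497.21214197 318.28067698 140.        ] [ 462.11622307 -192.565246     60.        ] [ 470.99596036 -372.78559684    3.        ]
```

View pics/c1.png

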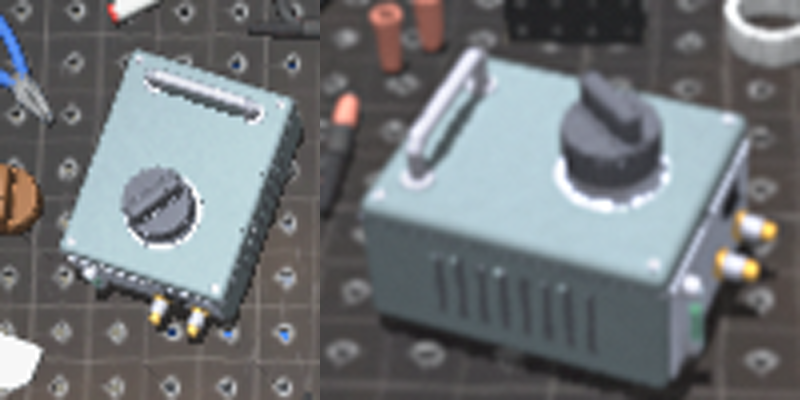

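View pics/c2.png

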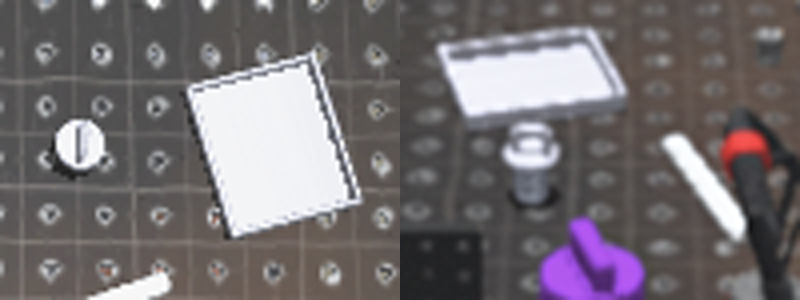

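The crops show the small dark cap on the cooler's neck. Its wing runs from about (184,195) to (197,186) in the top view, and in the side view the wing top is near (352,262) at full-frame scale. The strainer flange is at (339.5,206), with its bow near-vertical in the image. The tray corners are about (367,192), (399,184), (410,220) and (378,229). Next I'll measure these more finely.

```bash
python3 - <<'E'
from h import *
t,s=ld("top0"),ld("side0")
def cr(i,x,y,w,h,k,g=1):
    c=cv2.resize(i[y:y+h,x:x+w],None,fx=k,fy=k,interpolation=cv2.INTER_CUBIC)
    return cv2.convertScaleAbs(c,alpha=g)
a=cr(t["img"],176,176,28,28,14,2.2); b=cr(s["img"],256,254,28,28,14,2.2)
c=cr(t["img"],330,196,14*2-7,14,14,.9);c=cv2.resize(c,(392,200)); d=cv2.resize(cr(s["img"],280,174,28,28,14,.9)[:, :],(200,200)); d=np.hstack([d,np.zeros((200,192,3),np.uint8)])
cv2.imwrite("pics/c3.png",np.hstack([a,b,]))
c=cr(t["img"],326,192,28,28,14,.8);d=cr(s["img"],279,174,28,28,14,.8)
cv2.imwrite("pics/c4.png",np.hstack([c,d]))
# masks
def comp(m,p):
    n,l,st,ce=cv2.connectedComponentsWithStats(m.astype(np.uint8)); k=l[int(p[1]),int(p[0])]; 
    cs,_=cv2.findContours((l==k).astype(np.uint8),cv2.RETR_EXTERNAL,cv2.CHAIN_APPROX_NONE); return max(cs,key=cv2.contourArea),st[k]
g=t["img"].max(2)
c,st=comp(g>170,(388,207)); rr=cv2.minAreaRect(c); print("tray",st,rr); bx=cv2.boxPoints(rr)
P=np.array([onz(t,p,16) for p in bx]);print(P.round(1),P.mean(0),np.linalg.norm(np.diff(P,axis=0),axis=1))
c,st=comp(g>150,(337,206));print("fl",st,cv2.minEnclosingCircle(c),cv2.minAreaRect(c)); print(onz(t,cv2.minEnclosingCircle(c)[0],41))
c,st=comp(g<125,(190,190));print("cap",st,cv2.fitEllipse(c)); print(onz(t,cv2.fitEllipse(c)[0],135))
print(proj(s,[497,318,159]),proj(s,[462,-192,41]))
E
```

```text
tray [ 367  183   43   46 1225] ((388.2455749511719, 206.4857635498047), (42.235740661621094, 33.347145080566406), 72.6459732055664)
[[ 525.3 -293.    16. ]
 [ 562.9 -408.9   16. ]
 [ 415.9 -447.7   16. ]
 [ 379.5 -333.4   16. ]] [ 470.89521211 -370.73865085   16.        ] [121.85741034 152.01902559 119.98103523]
fl [334 200  13  12 111] ((340.0, 205.5), 6.500100135803223) ((340.0, 205.5), (11.0, 12.0), 90.0)
[ 467.70052358 -195.14670863   41.        ]
cap [181 186  15  11  46] ((187.85137939453125, 190.92759704589844), (5.291933536529541, 15.021039009094238), 59.5220947265625)
[495.12577625 326.14745114 135.        ]
[273.29323264 261.13238164] [294.4141437  187.83941954]
```

View pics/c3.png

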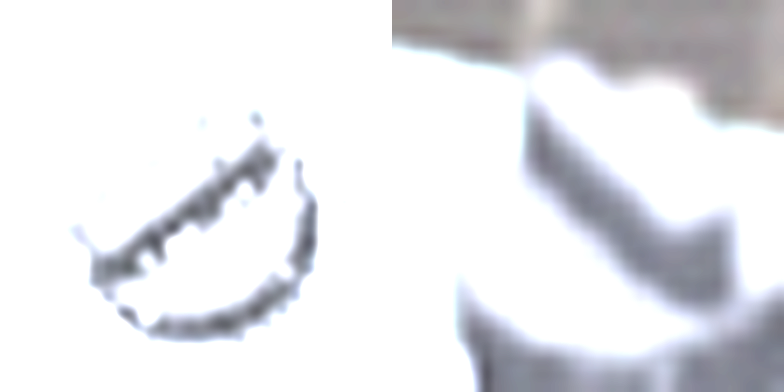

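View pics/c4.png

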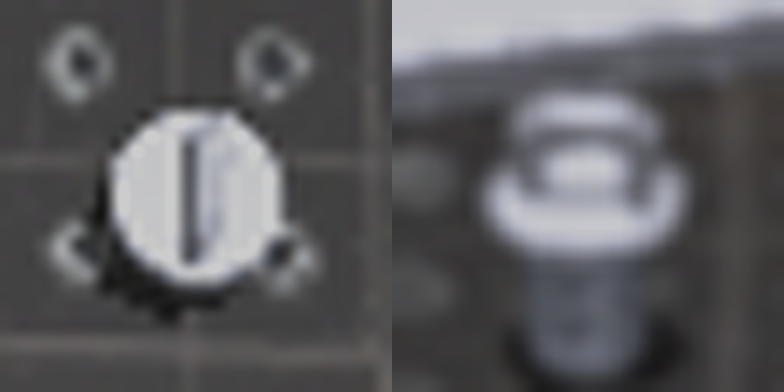

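c3 is overexposed, but it does show the dark wing side. In the top view it runs from (182.8,195.3) to (195.3,187.1), which is the near face. In the side view the far face runs from (265.9,260.8) to (280.5,269). c4 shows the strainer flange at about (339.9,205.8) top and (292.8,188.6) side, with its bow vertical in the top view, so along world x.

```bash
python3 - <<'E'
from h import *
t,s=ld("top0"),ld("side0")
def cr(i,x,y,w,h,k):
    c=i[y:y+h,x:x+w].astype(float); c=np.clip((c-60)*255/130,0,255).astype(np.uint8)
    return cv2.resize(c,None,fx=k,fy=k,interpolation=cv2.INTER_CUBIC)
cv2.imwrite("pics/c5.png",np.hstack([cr(t["img"],176,176,28,28,14),cr(s["img"],256,254,28,28,14)]))
print("str",tri(t,(339.9,205.6),s,(292.8,188.6)))
a,b=onz(s,(279+(530-392)/14,174+190/14),41),onz(s,(279+(650-392)/14,174+190/14),41); print(a,b,np.degrees(np.arctan2(*(a-b)[1::-1])))
a,b=onz(t,(182.8,195.3),148),onz(t,(195.3,187.1),148); print(a,b,(a+b)/2,np.degrees(np.arctan2(*(a-b)[1::-1])),np.linalg.norm(a-b))
a,b=onz(s,(265.9,263.3),148),onz(s,(279.4,272.4),148); print(a,b,(a+b)/2,np.degrees(np.arctan2(*(b-a)[1::-1])),np.linalg.norm(a-b))
E
```

```text
str (array([ 467.81703115, -195.38312709,   36.07614267]), np.float64(1.0019813818610195))
[ 479.9970297  -193.29290465   41.        ] [ 452.30803128 -193.82914593   41.        ] 1.1094847629446025
[477.18803482 340.17114131 148.        ] [505.39231213 299.75441938 148.        ] [491.29017348 319.96278035 148.        ] 124.9087542809572 49.28481176090786
[514.74446183 313.09791351 148.        ] [481.86751782 344.09241317 148.        ] [498.30598983 328.59516334 148.        ] 136.6881551101388 45.18354187326161
```

View pics/c5.png

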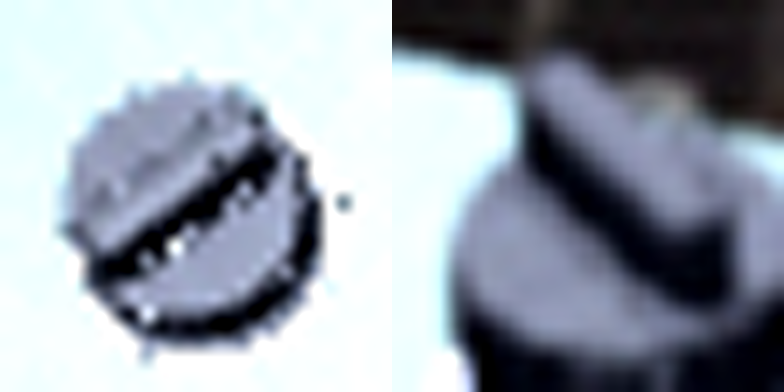

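c5 shows the whole top face of the cap and the wing. In crop pixels, the top-view near edge runs (95,255)–(265,140), with the disc centre near (184,201). In the side view the wing top centre is near (632,135), with its near edge (530,85)–(680,225).

```bash
python3 - <<'E'
from h import *
t,s=ld("top0"),ld("side0")
T=lambda x,y:(176+(x+.5)/14-.5,176+(y+.5)/14-.5)
S=lambda x,y:(256+(x-392+.5)/14-.5,254+(y+.5)/14-.5)
print("wing top tri",tri(t,T(165,173),s,S(632,135)))
print(onz(t,T(165,173),159),onz(s,S(632,135),159),"disc",onz(t,T(184,201),137))
ang=lambda a,b:(np.linalg.norm(a-b).round(1),np.degrees(np.arctan2(*(a-b)[1::-1])))
print(ang(onz(t,T(95,255),159),onz(t,T(265,140),159)),ang(onz(s,S(680,225),159),onz(s,S(530,85),159)),ang(onz(s,S(725,200),159),onz(s,S(580,50),159)))
# tray yaw
a=onz(t,(388.2,206.5),16);print("tray",a); P=np.array([[525.3,-293],[562.9,-408.9],[415.9,-447.7],[379.5,-333.4]]);d=P[0]-P[3]+P[1]-P[2];print(np.degrees(np.arctan2(d[1],d[0])))
X=tri(t,(339.9-.0,205.6),s,(292.8,188.6))[0]
from bench import r
q=r.sense();print(q["tool_pos"],q["tcp_rot"])
for nm,y in (("wing",124.5-90),("wing",124.5+90)):print(y)
E
```

```text
wing top tri (array([499.00351152, 324.46397963, 158.59504072]), np.float64(1.9928746791554541))
[499.92712267 324.33434177 159.        ] [497.97413962 325.29111236 159.        ] disc [498.2372679  323.18968863 137.        ]
(np.float64(48.1), np.float64(125.77511954775703)) (np.float64(43.5), np.float64(127.77053276704099)) (np.float64(45.4), np.float64(124.79689712016507))
tray [ 470.24426605 -370.60275412   16.        ]
15.135835503748044
[208.79016972 562.01981238 252.35710972] [-1.79907292e+02 -7.81665748e-03  1.59615084e+02]
34.5
214.5
```

Cap measured at about (499, 324) with its wing at 125.5°. Strainer at about (468, -195), bow along x. Tray centre about (470.5, -371). Moving above the cap.

Request:
step_arm --targets '[[[12,-10,-2,0,0,-0.025],[36,-30,-5,0,0,-0.075],[65,-54,-10,0,0,-0.135],[97,-80,-14,0,0,-0.2],[129,-106,-19,0,0,-0.265],[161,-132,-24,0,0,-0.33],[193,-158,-28,0,0,-0.395],[225,-184,-33,0,0,-0.46],[254,-208,-38,0,0,-0.52],[276,-227,-41,0,0,-0.565],[288,-237,-43,0,0,-0.59],[290,-238.4,-43,0,0,-0.595]]]' --fingers 0 --newtons 60

```text
time: 1.1
tool_pos: [500.5, 321.6, 209.1]
tcp_rot: [-179.9, 0.0, 125.3]
ft_force: [0.5, 0.7, -0.6]
finger_gap: 43.0
grip_force: 0.0
```

Request:
step_arm --targets '[[[0,0,-6,0,0,0],[0,0,-16,0,0,0],[0,0,-26,0,0,0],[0,0,-36,0,0,0],[0,0,-42,0,0,0],[0,0,-45,0,0,0],[0,0,-46,0,0,0],[0,0,-46,0,0,0],[0,0,-46,0,0,0]]]'

```text
time: 1.85
tool_pos: [499.2, 324.3, 164.8]
tcp_rot: [180.0, 0.0, 125.5]
ft_force: [0.3, 0.0, 0.4]
finger_gap: 42.6
grip_force: 0.0
```

Now close gently.

Request:
step_arm --targets '[[[0,0,0,0,0,0],[0,0,0,0,0,0],[0,0,0,0,0,0],[0,0,0,0,0,0],[0,0,0,0,0,0],[0,0,0,0,0,0]]]' --fingers 1 --newtons 30

```text
time: 2.35
tool_pos: [499.4, 324.2, 164.9]
tcp_rot: [179.9, 0.0, 125.5]
ft_force: [-0.1, -0.8, 3.9]
finger_gap: 13.2
grip_force: 32.2
```

```bash
python3 - <<'E'
from bench import r
s=r.sense(); print({k:s[k] for k in ("time","tool_pos","tcp_rot","ft_force","wrist_torque","finger_gap","grip_force")})
E
```

```text
{'time': 2.35, 'tool_pos': array([499.37509656, 324.18199098, 164.93556853]), 'tcp_rot': array([1.79936441e+02, 1.04167916e-02, 1.25523329e+02]), 'ft_force': array([-0.12508515, -0.76530513,  3.85957326]), 'wrist_torque': array([ 0.01458899, -0.03596668,  0.0424588 ]), 'finger_gap': 13.204635690016719, 'grip_force': 32.24858522415161}
```

Request:
step_arm --targets '[[[0,0,0,0,0,0],[0,0,0,0,0,0],[0,0,-0.4,0,0,0],[0,0,-0.8,0,0,0],[0,0,-1.2,0,0,0],[0,0,-1.6,0,0,0],[0,0,-2.0,0,0,0],[0,0,-2.0,0,0,0]]]' --newtons 80

```text
time: 3.02
tool_pos: [499.4, 324.2, 162.9]
tcp_rot: [179.9, 0.0, 125.5]
ft_force: [-0.1, 0.0, 6.6]
finger_gap: 12.1
grip_force: 82.9
```

Request:
step_arm --targets '[[[0,0,-0.4,0,0,0],[0,0,-0.8,0,0,0],[0,0,-1.0,0,0,0],[0,0,-1.0,0,0,0]]]'

```text
time: 3.35
tool_pos: [499.4, 324.2, 162.0]
tcp_rot: [179.9, 0.0, 125.5]
ft_force: [-0.2, -0.1, 7.1]
finger_gap: 12.4
grip_force: 83.1
```

Request:
step_arm --targets '[[[0,0,-0.4,0,0,0],[0,0,-0.8,0,0,0],[0,0,-0.8,0,0,0]]]'

```text
time: 3.6
tool_pos: [499.4, 324.2, 161.3]
tcp_rot: [179.9, 0.0, 125.5]
ft_force: [-0.3, -0.1, 7.3]
finger_gap: 11.9
grip_force: 83.2
```

Request:
step_arm --targets '[[[0,0,-0.4,0,0,0],[0,0,-0.8,0,0,0],[0,0,-0.8,0,0,0]]]'

```text
time: 3.85
tool_pos: [499.4, 324.2, 160.6]
tcp_rot: [179.9, 0.0, 125.5]
ft_force: [-1.4, -1.7, 7.9]
finger_gap: 11.6
grip_force: 83.4
```

Request:
step_arm --targets '[[[0,0,-0.4,0,0,0],[0,0,-0.8,0,0,0],[0,0,-0.8,0,0,0]]]'

```text
time: 4.1
tool_pos: [499.4, 324.2, 159.9]
tcp_rot: [179.9, 0.0, 125.5]
ft_force: [-1.2, -0.9, 9.5]
finger_gap: 12.0
grip_force: 83.4
```

Request:
step_arm --targets '[[[0,0,-0.4,0,0,0],[0,0,-0.6,0,0,0],[0,0,-0.6,0,0,0]]]'

```text
time: 4.35
tool_pos: [499.4, 324.2, 159.8]
tcp_rot: [179.9, 0.0, 125.5]
ft_force: [-1.8, -2.4, 12.2]
finger_gap: 11.8
grip_force: 83.9
```

Request:
step_arm --targets '[[[0,0,-0.4,0,0,0],[0,0,-0.6,0,0,0],[0,0,-0.6,0,0,0]]]'

```text
time: 4.6
tool_pos: [499.5, 324.2, 159.8]
tcp_rot: [179.9, 0.0, 125.5]
ft_force: [-3.7, -3.5, 16.3]
finger_gap: 11.7
grip_force: 84.4
```

The shoulder is at z≈159.8, about 5.1 mm of travel. I'll back off about 1.4 mm in command, then start twisting.

Request:
step_arm --targets '[[[0,0,0.7,0,0,0],[0,0,1.4,0,0,0],[0,0,1.4,0,0,0.02],[0,0,1.4,0,0,0.06],[0,0,1.4,0,0,0.1],[0,0,1.4,0,0,0.14],[0,0,1.4,0,0,0.14]]]'

```text
time: 5.18
tool_pos: [499.6, 324.3, 160.2]
tcp_rot: [179.9, 0.0, 133.7]
ft_force: [0.2, -0.7, 9.2]
finger_gap: 12.0
grip_force: 83.3
```

```bash
cat > st.py <<'E'
from bench import r
s=r.sense(); print({k:s[k].round(2) if hasattr(s[k],"round") else s[k] for k in ("time","joint_pos","tool_pos","tcp_rot","ft_force","wrist_torque","finger_gap","grip_force")})
E
python3 st.py
```

```text
{'time': 5.1833, 'joint_pos': array([ 28.06,  10.2 ,  92.14,   0.  ,  77.56, -15.63]), 'tool_pos': array([499.58, 324.35, 160.2 ]), 'tcp_rot': array([1.7990e+02, 2.0000e-02, 1.3369e+02]), 'ft_force': array([ 0.19, -0.69,  9.18]), 'wrist_torque': array([-0.06,  0.03,  0.05]), 'finger_gap': 12.023859653819901, 'grip_force': 83.34819316864014}
```

It turns freely with almost no torque. Continuing to 66°.

Request:
step_arm --targets '[[[0,0,0,0,0,0.04],[0,0,0,0,0,0.1],[0,0,0,0,0,0.17],[0,0,0,0,0,0.24],[0,0,0,0,0,0.31],[0,0,0,0,0,0.38],[0,0,0,0,0,0.45],[0,0,0,0,0,0.52],[0,0,0,0,0,0.59],[0,0,0,0,0,0.65],[0,0,0,0,0,0.69],[0,0,0,0,0,0.71]]]'

```text
time: 6.18
tool_pos: [499.7, 324.5, 160.3]
tcp_rot: [179.9, 0.1, 174.4]
ft_force: [-0.2, -1.0, 7.8]
finger_gap: 12.1
grip_force: 83.2
```

Request:
step_arm --targets '[[[0,0,0,0,0,0.04],[0,0,0,0,0,0.1],[0,0,0,0,0,0.16],[0,0,0,0,0,0.22],[0,0,0,0,0,0.27],[0,0,0,0,0,0.3],[0,0,0,0,0,0.3],[0,0,0,0,0,0.3]]]'

```text
time: 6.85
tool_pos: [499.6, 324.5, 160.3]
tcp_rot: [180.0, 0.1, -168.6]
ft_force: [0.3, 0.2, 8.1]
finger_gap: 11.9
grip_force: 83.3
```

```bash
python3 st.py
```

```text
{'time': 6.85, 'joint_pos': array([ 2.807e+01,  1.019e+01,  9.213e+01,  1.000e-02,  7.755e+01,
       -7.336e+01]), 'tool_pos': array([499.61, 324.5 , 160.26]), 'tcp_rot': array([ 1.7995e+02,  1.1000e-01, -1.6857e+02]), 'ft_force': array([0.28, 0.19, 8.13]), 'wrist_torque': array([0.02, 0.05, 0.02]), 'finger_gap': 11.94607042664624, 'grip_force': 83.32400679588318}
```

Request:
step_arm --targets '[[[0,0,1,0,0,0],[0,0,2.5,0,0,0],[0,0,4,0,0,0],[0,0,6,0,0,0],[0,0,8,0,0,0],[0,0,10,0,0,0],[0,0,12,0,0,0],[0,0,12,0,0,0]]]'

```text
time: 7.52
tool_pos: [498.6, 324.0, 170.6]
tcp_rot: [180.0, -0.1, -168.6]
ft_force: [1.1, 2.9, -1.0]
finger_gap: 12.1
grip_force: 82.0
```

Request:
step_arm --targets '[[[0,0,6,0,0,0],[0,0,16,0,0,0],[0,0,30,0,0,0],[0,0,46,0,0,0],[0,0,62,0,0,0],[0,0,76,0,0,0],[0,-4,84,0,0,0],[0,-14,88,0,0,0],[-1,-30,90,0,0,0],[-2,-52,90,0,0,-0.02],[-3,-80,90,0,0,-0.04],[-4,-110,90,0,0,-0.08]]]'

```text
time: 8.52
tool_pos: [494.1, 212.5, 260.2]
tcp_rot: [-180.0, -0.1, -173.2]
ft_force: [-0.0, -0.4, -1.7]
finger_gap: 11.8
grip_force: 82.0
```

Request:
step_arm --targets '[[[-1,-34,0,0,0,-0.04],[-2,-68,0,0,0,-0.08],[-3,-102,0,0,0,-0.12],[-5,-136,0,0,0,-0.16],[-6,-170,0,0,0,-0.2],[-8,-204,0,0,0,-0.24],[-9,-238,0,0,0,-0.28],[-11,-272,0,0,0,-0.32],[-12,-306,0,0,0,-0.36],[-14,-340,0,0,0,-0.4],[-16,-374,0,0,0,-0.44],[-17,-406,0,0,0,-0.48]]]'

```text
time: 9.52
tool_pos: [476.4, -194.2, 260.4]
tcp_rot: [-180.0, -0.1, 159.2]
ft_force: [1.2, 0.4, -2.1]
finger_gap: 11.8
grip_force: 82.1
```

Request:
step_arm --targets '[[[-1,-32,-4,0,0,-0.03],[-2,-62,-10,0,0,-0.06],[-3,-90,-20,0,0,-0.09],[-4,-116,-35,0,0,-0.12],[-5,-138,-55,0,0,-0.14],[-6,-156,-75,0,0,-0.15],[-7,-168,-95,0,0,-0.16],[-7.5,-175,-115,0,0,-0.16],[-8,-178,-130,0,0,-0.16],[-8,-179,-140,0,0,-0.16],[-8,-179,-145,0,0,-0.16],[-8,-179,-145,0,0,-0.16]]]'

```text
time: 10.52
tool_pos: [468.9, -370.2, 114.6]
tcp_rot: [180.0, -0.2, 150.1]
ft_force: [0.1, 0.2, -1.2]
finger_gap: 11.6
grip_force: 82.0
```

```bash
python3 st.py; python3 - <<'E'
from bench import vision
import cv2,numpy as np
a=vision.snapshot("side");np.savez("side1.npz",**a)
b=vision.snapshot("top");np.savez("top1.npz",**b)
cr=lambda i,x,y:cv2.resize(i[y:y+100,x:x+100],(400,400),interpolation=cv2.INTER_CUBIC)
cv2.imwrite("pics/d1.png",np.hstack([cr(a["img"],235,110),cr(b["img"],340,160)]))
E
```

```text
{'time': 10.5167, 'joint_pos': array([ -43.21,   13.27,   93.65,   -0.  ,   73.25, -103.36]), 'tool_pos': array([ 468.86, -370.24,  114.57]), 'tcp_rot': array([ 1.7996e+02, -1.6000e-01,  1.5015e+02]), 'ft_force': array([ 0.08,  0.22, -1.24]), 'wrist_torque': array([ 0.  , -0.05, -0.01]), 'finger_gap': 11.604211625780941, 'grip_force': 82.00068354606628}
```

View pics/d1.png

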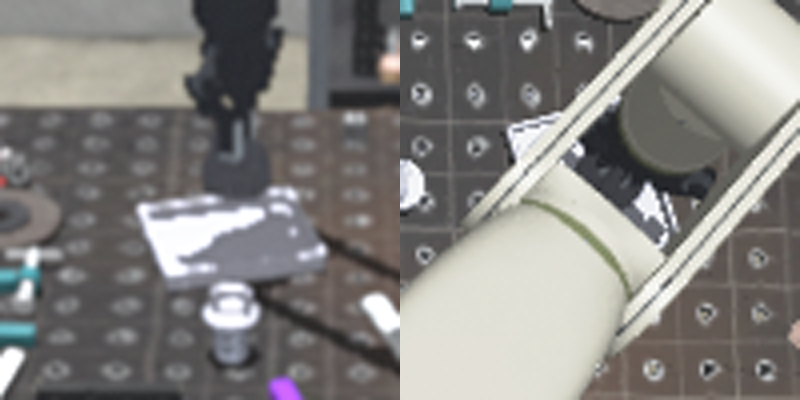

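d1 shows the cap held upright over the tray, at crop (235,170) in the side view. The tray below it is clear. Lowering.

Request:
step_arm --targets '[[[0,0,-5,0,0,0],[0,0,-14,0,0,0],[0,0,-24,0,0,0],[0,0,-34,0,0,0],[0,0,-42,0,0,0],[0,0,-48,0,0,0],[0,0,-51,0,0,0],[0,0,-52,0,0,0],[0,0,-53,0,0,0],[0,0,-54,0,0,0],[0,0,-55,0,0,0],[0,0,-55,0,0,0]]]'

```text
time: 11.62
tool_pos: [470.1, -371.1, 61.3]
tcp_rot: [-180.0, 0.0, 150.2]
ft_force: [0.5, -0.5, -0.8]
finger_gap: 11.8
grip_force: 82.0
```

Request:
step_arm --targets '[[[0,0,-0.5,0,0,0],[0,0,-1.0,0,0,0],[0,0,-1.5,0,0,0],[0,0,-2,0,0,0],[0,0,-2.5,0,0,0],[0,0,-2.5,0,0,0]]]'

```text
time: 12.12
tool_pos: [469.9, -370.9, 58.4]
tcp_rot: [180.0, -0.0, 150.2]
ft_force: [-0.4, -0.6, -1.7]
finger_gap: 11.8
grip_force: 82.0
```

Request:
step_arm --targets '[[[0,0,-0.5,0,0,0],[0,0,-1.0,0,0,0],[0,0,-1.5,0,0,0],[0,0,-1.5,0,0,0]]]'

```text
time: 12.45
tool_pos: [469.9, -370.9, 56.9]
tcp_rot: [180.0, -0.0, 150.2]
ft_force: [-0.0, 0.1, -2.3]
finger_gap: 12.1
grip_force: 82.0
```

Request:
step_arm --targets '[[[0,0,-0.4,0,0,0],[0,0,-0.8,0,0,0],[0,0,-0.8,0,0,0]]]'

```text
time: 12.7
tool_pos: [470.0, -371.0, 56.2]
tcp_rot: [-180.0, -0.0, 150.2]
ft_force: [0.4, -0.4, -0.9]
finger_gap: 11.6
grip_force: 82.0
```

Request:
step_arm --targets '[[[0,0,-0.4,0,0,0],[0,0,-0.8,0,0,0],[0,0,-0.8,0,0,0]]]'

```text
time: 12.95
tool_pos: [470.0, -371.0, 56.2]
tcp_rot: [-180.0, 0.0, 150.2]
ft_force: [-2.1, 2.0, 4.0]
finger_gap: 11.8
grip_force: 83.0
```

Request:
step_arm --targets '[[[0,0,-0.4,0,0,0],[0,0,-0.8,0,0,0],[0,0,-0.8,0,0,0]]]'

```text
time: 13.2
tool_pos: [470.1, -371.1, 56.2]
tcp_rot: [-180.0, 0.0, 150.2]
ft_force: [-5.9, 4.4, 12.2]
finger_gap: 12.0
grip_force: 83.9
```

It's down on the tray floor. I'll relieve the preload, release and rise.

Request:
step_arm --targets '[[[0,0,0.6,0,0,0],[0,0,1.0,0,0,0],[0,0,1.0,0,0,0]]]'

```text
time: 13.45
tool_pos: [470.2, -371.1, 56.2]
tcp_rot: [-180.0, 0.0, 150.2]
ft_force: [-2.7, 1.3, 5.9]
finger_gap: 11.7
grip_force: 82.7
```

Request:
step_arm --targets '[[[0,0,0,0,0,0],[0,0,0,0,0,0],[0,0,0,0,0,0],[0,0,0,0,0,0],[0,0,3,0,0,0],[0,0,10,0,0,0],[0,0,22,0,0,0],[0,0,38,0,0,0],[0,0,54,0,0,0],[0,0,66,0,0,0],[0,0,74,0,0,0],[0,0,76,0,0,0]]]' --fingers 0

```text
time: 14.45
tool_pos: [471.0, -371.9, 134.5]
tcp_rot: [-180.0, 0.2, 150.2]
ft_force: [0.1, -0.3, -0.3]
finger_gap: 43.0
grip_force: 0.0
```

Request:
step_arm --targets '[[[0,8,0,0,0,0.02],[0,28,0,0,0,0.08],[-1,54,0,0,0,0.15],[-1,82,0,0,0,0.23],[-1,110,0,0,0,0.31],[-2,136,0,0,0,0.39],[-2,156,0,0,0,0.46],[-2.2,169,-4,0,0,0.5],[-2.2,174.5,-12,0,0,0.52],[-2.2,175.7,-22,0,0,0.52],[-2.2,175.7,-32,0,0,0.52],[-2.2,175.7,-36,0,0,0.52]]]'

```text
time: 15.45
tool_pos: [466.5, -195.4, 93.0]
tcp_rot: [179.9, -0.2, 179.9]
ft_force: [0.2, -0.2, -0.1]
finger_gap: 42.9
grip_force: 0.0
```

Request:
step_arm --targets '[[[0,0,-5,0,0,0],[0,0,-12,0,0,0],[0,0,-19,0,0,0],[0,0,-24,0,0,0],[0,0,-26,0,0,0],[0,0,-26,0,0,0],[0,0,-26,0,0,0]]]'

```text
time: 16.03
tool_pos: [467.8, -195.3, 69.7]
tcp_rot: [-180.0, -0.0, 179.9]
ft_force: [0.4, -0.3, -0.1]
finger_gap: 43.0
grip_force: 0.0
```

```bash
python3 st.py; python3 - <<'E'
from bench import vision
import cv2,numpy as np
a=vision.snapshot("side");np.savez("side2.npz",**a)
cv2.imwrite("pics/d2.png",cv2.resize(a["img"][120:220,235:355],(720,600),interpolation=cv2.INTER_CUBIC))
E
```

```text
{'time': 16.0333, 'joint_pos': array([ -28.46,    3.06,  110.08,   -0.  ,   66.86, -118.41]), 'tool_pos': array([ 467.83, -195.34,   69.74]), 'tcp_rot': array([-180.  ,   -0.  ,  179.95]), 'ft_force': array([ 0.42, -0.27, -0.08]), 'wrist_torque': array([-0.05, -0.  ,  0.05]), 'finger_gap': 42.98602457244949, 'grip_force': 0.0}
```

View pics/d2.png

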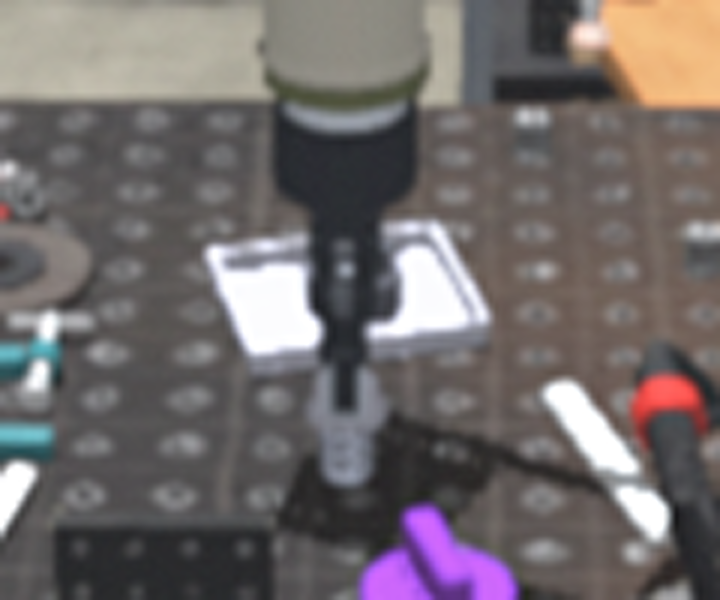

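d2 shows the fingers straddling the strainer's bow, centred at about (347,385) in the crop. Closing.

Request:
step_arm --targets '[[[0,0,-1,0,0,0],[0,0,-1,0,0,0],[0,0,-1,0,0,0],[0,0,-1,0,0,0],[0,0,-1,0,0,0],[0,0,-1,0,0,0],[0,0,-1,0,0,0]]]' --fingers 1 --newtons 40

```text
time: 16.67
tool_pos: [467.9, -195.3, 68.8]
tcp_rot: [-180.0, 0.0, 180.0]
ft_force: [0.1, 1.1, 0.9]
finger_gap: 6.8
grip_force: 42.4
```

```bash
python3 st.py
```

```text
{'time': 16.6667, 'joint_pos': array([ -28.45,    3.13,  110.12,    0.  ,   66.74, -118.41]), 'tool_pos': array([ 467.85, -195.27,   68.8 ]), 'tcp_rot': array([-1.8000e+02,  1.0000e-02,  1.7995e+02]), 'ft_force': array([0.06, 1.13, 0.92]), 'wrist_torque': array([ 0.03, -0.  ,  0.03]), 'finger_gap': 6.8061162927411125, 'grip_force': 42.42017090320587}
```

Request:
step_arm --targets '[[[0,0,2,0,0,0],[0,0,8,0,0,0],[0,0,20,0,0,0],[0,0,38,0,0,0],[0,0,60,0,0,0],[0,0,84,0,0,0],[0,3,108,0,0,0],[0,10,132,0,0,0],[1,22,154,0,0,0],[2,40,172,0,0,0],[4,64,186,0,0,0],[6,92,195,0,0,0]]]'

```text
time: 17.67
tool_pos: [474.4, -103.3, 267.3]
tcp_rot: [-179.9, 0.2, 179.9]
ft_force: [0.5, 1.1, -2.5]
finger_gap: 7.1
grip_force: 42.2
```

Request:
step_arm --targets '[[[2,32,4,0,0,0],[4,68,5,0,0,0],[6,104,5,0,0,0],[9,140,5,0,0,0],[11,176,5,0,0,0],[13,212,5,0,0,0],[15,248,5,0,0,0],[17,282,5,0,0,0],[19,314,3,0,0,0],[21,344,0,0,0,0],[22,370,-5,0,0,0],[23,392,-12,0,0,0]]]'

```text
time: 18.67
tool_pos: [496.8, 291.0, 253.4]
tcp_rot: [179.9, 0.1, -180.0]
ft_force: [0.2, 0.6, -0.9]
finger_gap: 7.4
grip_force: 42.2
```

Request:
step_arm --targets '[[[1,17,-8,0,0,0],[2,28,-18,0,0,0],[2.5,34,-28,0,0,0],[2.7,36,-38,0,0,0],[2.7,36.2,-46,0,0,0],[2.7,36.2,-52,0,0,0],[2.7,36.2,-54,0,0,0],[2.7,36.2,-54,0,0,0],[2.7,36.2,-54,0,0,0]]]'

```text
time: 19.42
tool_pos: [499.8, 324.4, 198.1]
tcp_rot: [180.0, 0.0, 179.9]
ft_force: [0.3, 0.2, -1.1]
finger_gap: 7.0
grip_force: 42.2
```

```bash
python3 st.py; python3 - <<'E'
from bench import vision,r
from h import *
a=vision.snapshot("side");np.savez("side3.npz",**a)
p=np.array(r.sense()["tool_pos"])
for n,q in (("tcp",p),("flange",p-[0,0,29.3]),("bottom",p-[0,0,68.8]),("rim",[499.5,324.3,120])):
    u=proj(a,q); print(n,u.round(1),((u-[235,210])*6).round(0))
cv2.imwrite("pics/d3.png",cv2.resize(a["img"][210:310,235:355],(720,600),interpolation=cv2.INTER_CUBIC))
E
```

```text
{'time': 19.4167, 'joint_pos': array([ 28.06,   8.59,  89.85,  -0.  ,  81.54, -61.84]), 'tool_pos': array([499.77, 324.42, 198.07]), 'tcp_rot': array([1.7999e+02, 2.0000e-02, 1.7991e+02]), 'ft_force': array([ 0.33,  0.22, -1.09]), 'wrist_torque': array([ 0.  , -0.  ,  0.03]), 'finger_gap': 7.037747224145989, 'grip_force': 42.162904143333435}
tcp [271.4 249.5] [218. 237.]
flange [271.7 259.6] [220. 297.]
bottom [272.2 272.7] [223. 376.]
rim [272.5 275.8] [225. 395.]
```

View pics/d3.png

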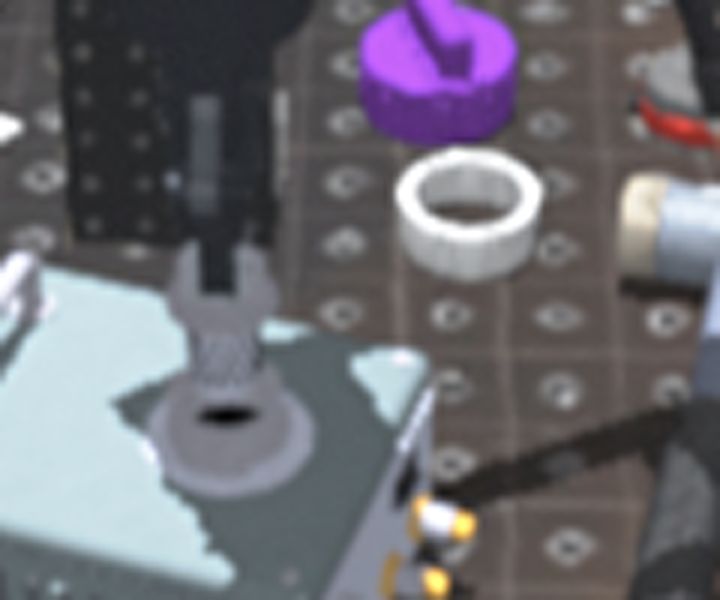

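d3 shows the basket directly above the neck: basket column about 225, bore column about 228, predicted 227. They're aligned within 1–2 mm, so I'll lower with force checks.

Request:
step_arm --targets '[[[0,0,-2,0,0,0],[0,0,-5,0,0,0],[0,0,-8,0,0,0],[0,0,-11,0,0,0],[0,0,-14,0,0,0],[0,0,-16,0,0,0],[0,0,-18,0,0,0],[0,0,-18,0,0,0]]]'

```text
time: 20.13
tool_pos: [499.2, 324.8, 179.0]
tcp_rot: [-180.0, -0.0, 180.0]
ft_force: [1.0, 0.3, -2.1]
finger_gap: 7.0
grip_force: 42.2
```

Request:
step_arm --targets '[[[0,0,-2,0,0,0],[0,0,-4,0,0,0],[0,0,-7,0,0,0],[0,0,-10,0,0,0],[0,0,-13,0,0,0],[0,0,-16,0,0,0],[0,0,-18,0,0,0],[0,0,-20,0,0,0],[0,0,-20,0,0,0]]]'

```text
time: 20.88
tool_pos: [499.2, 324.8, 159.1]
tcp_rot: [-180.0, -0.0, 180.0]
ft_force: [-0.5, -0.2, -0.3]
finger_gap: 7.0
grip_force: 42.2
```

Free entry. Lowering the last 8 mm.

Request:
step_arm --targets '[[[0,0,-1,0,0,0],[0,0,-2,0,0,0],[0,0,-3.5,0,0,0],[0,0,-5,0,0,0],[0,0,-6,0,0,0],[0,0,-7,0,0,0],[0,0,-7,0,0,0]]]'

```text
time: 21.47
tool_pos: [499.4, 324.9, 152.4]
tcp_rot: [-180.0, -0.0, 180.0]
ft_force: [0.0, -0.1, -0.8]
finger_gap: 6.6
grip_force: 42.2
```

Request:
step_arm --targets '[[[0,0,-0.5,0,0,0],[0,0,-1,0,0,0],[0,0,-1.5,0,0,0],[0,0,-1.5,0,0,0]]]'

```text
time: 21.8
tool_pos: [499.4, 324.9, 151.1]
tcp_rot: [-180.0, -0.0, 180.0]
ft_force: [-0.3, -0.0, -0.5]
finger_gap: 7.0
grip_force: 42.2
```

Request:
step_arm --targets '[[[0,0,-0.5,0,0,0],[0,0,-1,0,0,0],[0,0,-1,0,0,0]]]'

```text
time: 22.05
tool_pos: [499.6, 325.1, 150.9]
tcp_rot: [180.0, 0.0, 180.0]
ft_force: [-2.5, -1.3, 4.7]
finger_gap: 6.9
grip_force: 42.8
```

Request:
step_arm --targets '[[[0,0,-0.4,0,0,0],[0,0,-0.8,0,0,0],[0,0,-0.8,0,0,0]]]'

```text
time: 22.3
tool_pos: [499.8, 325.1, 150.8]
tcp_rot: [180.0, 0.1, 180.0]
ft_force: [-4.0, -1.3, 8.8]
finger_gap: 6.9
grip_force: 43.6
```

Contact is at 150.8, exactly the predicted home height. I'll relieve, release and retreat.

Request:
step_arm --targets '[[[0,0,0.6,0,0,0],[0,0,1.0,0,0,0],[0,0,1.0,0,0,0]]]'

```text
time: 22.55
tool_pos: [499.7, 325.1, 150.8]
tcp_rot: [180.0, 0.0, 180.0]
ft_force: [-0.8, -0.9, 4.0]
finger_gap: 6.7
grip_force: 43.0
```

Request:
step_arm --targets '[[[0,0,0,0,0,0],[0,0,0,0,0,0],[0,0,0,0,0,0],[0,0,0,0,0,0],[0,0,3,0,0,0],[0,0,10,0,0,0],[0,0,22,0,0,0],[0,0,40,0,0,0],[0,0,60,0,0,0],[0,0,80,0,0,0],[0,0,94,0,0,0],[0,0,100,0,0,0]]]' --fingers 0

```text
time: 23.55
tool_pos: [500.7, 325.6, 254.6]
tcp_rot: [179.9, 0.3, 180.0]
ft_force: [-0.2, 0.2, 0.6]
finger_gap: 42.9
grip_force: 0.0
```

Request:
step_arm --targets '[[[-5,15,5,0,0,0],[-20,40,8,0,0,0],[-40,65,10,0,0,0],[-62,92,10,0,0,0],[-84,118,10,0,0,0],[-106,144,10,0,0,0],[-128,168,10,0,0,0],[-148,190,10,0,0,0],[-162,206,10,0,0,0],[-168,214,10,0,0,0],[-170,216,10,0,0,0],[-170,216,10,0,0,0]]]'

```text
time: 24.55
tool_pos: [329.4, 540.9, 260.0]
tcp_rot: [-180.0, -0.0, -180.0]
ft_force: [0.3, -0.1, 0.2]
finger_gap: 42.4
grip_force: 0.0
```

```bash
python3 st.py; python3 - <<'E'
from bench import vision
import cv2,numpy as np
a=vision.snapshot("side")["img"];b=vision.snapshot("top")["img"]
z=lambda i,x,y,w,h,W,H:cv2.resize(i[y:y+h,x:x+w],(W,H),interpolation=cv2.INTER_CUBIC)
cv2.imwrite("pics/d4.png",np.vstack([np.hstack([z(a,200,230,120,90,400,300),z(b,145,140,120,90,400,300)]),np.hstack([z(a,255,135,100,75,400,300),z(b,345,170,100,75,400,300)])]))
E
```

```text
{'time': 24.55, 'joint_pos': array([ 5.403e+01,  1.249e+01,  7.897e+01, -2.000e-02,  8.858e+01,
       -3.597e+01]), 'tool_pos': array([329.41, 540.86, 260.01]), 'tcp_rot': array([-1.7996e+02, -1.0000e-02, -1.8000e+02]), 'ft_force': array([ 0.31, -0.09,  0.19]), 'wrist_torque': array([-0.  , -0.02,  0.01]), 'finger_gap': 42.39650654031838, 'grip_force': 0.0}
```

View pics/d4.png

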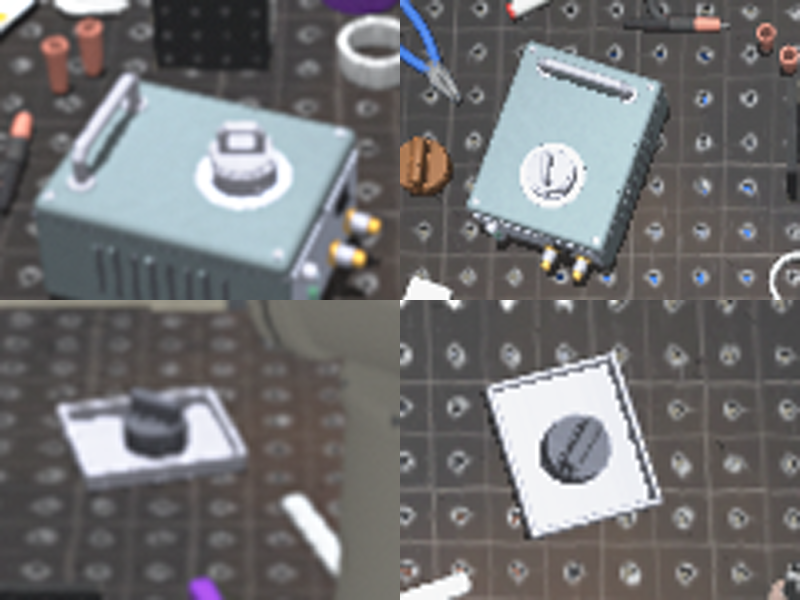

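d4 shows the strainer seated level on the neck with its flange on the rim, at (243,165) and (551,172). The cap stands upright near the middle of the tray, at (155,430) and (576,447), and the arm is clear. Handing in.

```bash
python3 -c "
from bench import r
print(r.hand_in())"
```

```text
the job is handed in; nothing more can be done
None
```

The job is handed in at about 25 s of the 67 s allowed: the cap is off and upright in the drip tray, the strainer is home on the neck rim, and peak measured force was about 16 N; the verdict was not shown.

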